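# Hold the lamp shutter half open

## Robot

A 6-joint arm with a two-finger parallel gripper is mounted at the origin on a cart in front of the work surface, level with it; the furniture and walls round the work are solid. World frame = base frame: x ahead of the robot, y to its left, z up, the work surface at z = 0. Lengths are in mm, angles in rad, forces in N, time in s.
With the tool pointing down it reaches from about 300 to 775 mm from the base axis. Payload 14.6 kg.
Tool frame: the origin (TCP) lies midway between the tips of the shut fingers; the grasp point (between the pads) lies 19 mm behind it; z points along the fingers, y is the direction in which the jaws open and shut (so a half turn about z gives the same grasp; the last joint's range is limited). The gripper opens to 94 mm and grips with 3 to 60 N. Pads are 16 mm wide; open, the fingers measure 119 mm over their backs; the gripper's body (75 mm by 177 mm) begins 78 mm behind the grasp point.
Start: joints at [1.23, 0.3, 1.521, -0, 1.321, -0.067], TCP at [148.713, 529.503, 205.446] pointing down, gripper open.
Joint ranges: [-3.03, 3.03], [-0.79, 2.21], [0.23, 2.52], [-1.04, 4.18], [0, 3.07], [-2.55, 2.55]. Speed limits (rad/s): [2.22, 2.22, 2.57, 3.14, 3.14, 3.14].

## Interface

Orientations are given as [roll, pitch, yaw] about the fixed x, y, z axes, in that order (R = Rz(yaw) Ry(pitch) Rx(roll)).
In Python, from cell import read_state, camera, get_calibration, sign_off gives the robot as it stands.
- The arm moves only by the tool carry_out, never from a script. Its argument "series" is a list of rows, each an object with "delta_pos": the shift along the world's x, y, z in mm, a list of three; "turn": the turn, a rotation vector about the world's x, y, z in rad, a list of three; "hand": the opening, from 0 (shut) to 1 (fully open). A call has 1 to 8 rows; each row is the pose to reach, as a shift and turn from the pose commanded when the call began; what a row does not reach only later rows make up. A row lasts 1/8 s, in which the tool goes at most 62.5 mm and 10.7 degrees, less where a joint would pass 70% of its speed; a pose out of reach is approached as far as the arm can. A call with a gripper value outside its range is refused whole. The fingers move at their own pace and stop on an object; "squeeze" is the grip in N (left out, the last holds). Time passes only in rows, so rows that repeat a pose let the fingers close. It gives the time, the measured TCP pose, the force and the opening at its end, in the units of the state.
- read_state(): the state, without advancing time (a new reading comes with each control period).
- camera(name): name is "scene" or "side" or "wrist"; returns the picture (480x640x3 uint8, red, green, blue); there is no depth.
- get_calibration(name): a dict with "intrinsics" (3x3 intrinsics, pixels), "k1" (the pictures are not rectified: a ray, as slopes to the right and down, at radius r is drawn at 1 + k1 r^2 times it, then the intrinsics apply), "pose" (4x4, takes a point from camera to world coordinates). Camera axes: x right, y down, z forward; pixel columns grow to the right and rows downward; lengths in mm; the calibration is good to about 2 mm. A picture is of the moment at which its call begins: read the wrist's pose just before it. get_calibration takes no time and is no camera call; for the wrist camera it gives the pose at the moment of the call.
- sign_off(): hands the job in, once; it reports no verdict.
The state is a dict: "clock": time; "joints": joint angles; "qd": joint speeds; "effort": joint torques, N m; "eef_pos": TCP position; "eef_rot": TCP orientation; "wrist_force": force on the tool from outside, world axes, zero at the start; "moment": the same for the moment, N m; "finger_gap": finger opening in mm.
Only numpy, scipy, OpenCV 4.12 (cv2) and the standard library are available. Lean on these libraries where they do the work, as an engineer would, in place of code of your own. Each camera call takes 0.05 s, during which the arm holds its last target.

## Task

Get the reference lamp ready for a half-light reading: lift the hanging dust cap up and off the hook in front of its window and stand it upright in the shallow metal tray, without dropping it. Only then slide the sprung shutter by the paddle on top of the lamp to half travel, so that half of the window is open, never letting it run to the fully open end, and finish while holding it there against its spring: do not let go. Leave the jar, the beaker and the stopper where they stand.

Things in the scene. Friction and masses are not known exactly. Their poses are not given: they have to be found in the camera images.
- lamp_unit: Grey box-shaped lamp unit, fixed, 90 (x) x 160 (y) x 135 (z) mm. Origin: centre of its underside, on the worktop. Front face at own x = -45 mm, looking along its -x (to the robot, turned by up to 0.2 rad); own +y is to the left as seen from the robot. Window in the front 60 mm wide, 46 mm high, centred at y = -15, z = 67 mm. Marks on top by the shutter slot: closed, half (the longest), open.
- hook_mid (a point): Point on top of the steel hook's bar, 130 mm above the worktop, 24 mm in front of the lamp unit's front face, where the cap hangs. The bar is 8 mm round, sticks out 45 mm along the unit's -x (own y = -15 mm) and has an upturned end rising 12 mm above the bar's top. Axes as the lamp unit's.
- dust_cap: Loose grey plastic cap, 60 to 130 g, hanging upright on the hook, axes about as the lamp unit's. Origin: centre of its flat underside. From below: block 26 (x) x 66 (y) x 56 (z) mm; eye for the hook z = 56 to 92 mm, 22 mm wide; cross-bar to z = 100 mm resting on the hook; ribbed grip tab to z = 133 mm. To free it raise it 12 to 28 mm (20 is right), then carry it 50 mm or more along the unit's -x.
- cap_grip (a point): Middle of the dust cap's grip tab, 117 mm above the cap's underside. The tab is 14 (x) x 20 (y) x 34 (z) mm: grasp the 20 mm width, closing along the cap's y, from above.
- shutter (a joint): Travel of the sprung shutter in m: 0 closed (where the spring keeps it), 0.030 half, 0.060 fully open. It grows as the paddle moves along the lamp unit's +y. The return spring pushes with about 2 N when closed, 8 N at half and 14 N fully open; let go, it shuts.
- shutter_grip (a point): Middle of the black upright paddle of the shutter, on top of the lamp unit: 22 (x) x 12 (y) x 40 (z) mm, from 6 to 46 mm above the unit's top; this point is 28 mm above that top, 18 mm behind the front face. Axes as the lamp unit's. Pinch the 12 mm along y from above, or push its -y face.
- tray: Shallow open aluminium tray, fixed, 160 (x) x 120 (y) x 16 (z) mm, walls and floor 4 mm. Origin: centre of its underside on the worktop; inner floor at z = 4 mm.
- jar: Bystander: sample jar with white lid, 63 mm across, 75 mm high. Origin: centre of its underside.
- glass_beaker: Bystander: small clear beaker, 55 mm across, 70 mm high. Origin: centre of its underside.
- stopper: Bystander: black rubber stopper, 31 mm across, 20 mm high. Origin: centre of its underside.

How it is judged (in metres and radians):
On the way, in this order (a step that is already met when the one before it is completed fails the run):
1. the dust cap has been lifted off the hook and is clear of the lamp unit (distance between cap_grip and hook_mid above 0.06 m and contact force between dust_cap and lamp_unit below 0.05 N and value of joint shutter below 0.015 m), for 0.1 s.
2. the dust cap stands upright in the tray, let go (x of dust_cap in the frame of tray between -0.07 and 0.07 m and y of dust_cap in the frame of tray between -0.05 and 0.05 m and z of dust_cap in the frame of tray below 0.012 m and angle between dust_cap's own z axis and vertical below 0.15 rad and contact force between each of the arm, the fingers and dust_cap below 0.1 N and linear speed of dust_cap below 0.03 m/s), for 0.2 s.
At the end, for the whole second after the job is handed in: The dust cap stands upright (within 0.15 rad) on the tray's floor, released and at rest; the robot holds the shutter still at 24 to 36 mm of its 60 mm travel (half is 30), pressing on it with more than 2 N, nothing else propping it; jar, beaker and stopper are within 30 mm of where they stood (all of step 2 and value of joint shutter between 0.024 and 0.036 m and velocity of joint shutter between -0.01 and 0.01 m/s and contact force between any of the fingers, the arm and shutter above 2 N and contact force between each of dust_cap, jar, glass_beaker, stopper and shutter below 0.1 N and distance of each of jar, glass_beaker, stopper from where it was at the start of the episode below 0.03 m); the arm keeps its last pose, push and grip.
It fails at once if the shutter is opened while the cap still hangs on the hook (value of joint shutter above 0.015 m and horizontal distance between cap_grip and hook_mid below 0.03 m).
It fails at once if the shutter runs to its fully open end (value of joint shutter above 0.056 m).
It fails at once if the dust cap is dropped (contact force between dust_cap and anything else below 0.01 N and linear speed of dust_cap above 0.6 m/s).
It fails at once if a bystander is knocked away (distance of any of jar, glass_beaker, stopper from where it was at the start of the episode above 0.03 m).
It also fails if it takes over 51 s, if anything falls off the work surface, if the arm or the gripper's body presses on something with over 40 N, if the wrist force passes 120 N, or if a joint passes its speed limit or range.

## Working session

There is one attempt and no reset: what is moved stays moved. The work goes in short steps, Python scripts to look and compute and a tool call to move; the robot and the scene stay as the last step left them, time stands still between calls to the robot, and variables do not carry over. Pictures are saved under pics/ and viewed, and the job is handed in when it is done.

Besides the shell and the picture viewer there is one more tool, called after "Emit:" as name(argument=value, ...), one argument or row to a line, values as JSON. carry_out: Moves the arm, as the interface text tells. Its arguments: {"type":"object","properties":{"series":{"type":"array"},"squeeze":{"type":"number"}},"required":["series"]}

```bash
mkdir -p pics; ls; python3 - <<'E'
from cell import *
import cv2
s=read_state();print({k:s[k] for k in('clock','eef_pos','eef_rot','wrist_force','finger_gap')})
for n in('scene','side'):
    im=camera(n);cv2.imwrite(f'pics/{n}0.png',im[:,:,::-1]);c=get_calibration(n);print(n,c)
E
```

```text
pics
{'clock': 0.0, 'eef_pos': array([148.61608884, 529.25383683, 204.83324751]), 'eef_rot': array([-3.14034271e+00, -8.02880633e-05,  2.86782403e+00]), 'wrist_force': array([-0.67592831,  0.14038036, -0.14913629]), 'finger_gap': 93.70777899814101}
scene {'intrinsics': array([[553.39571392,   0.        , 311.7976362 ],
       [  0.        , 553.39571392, 236.87600801],
       [  0.        ,   0.        ,   1.        ]]), 'k1': -0.047006703228467575, 'pose': array([[-7.29888509e-01, -2.94582277e-01,  6.16833889e-01,
        -7.78639740e+01],
       [-6.83012862e-01,  2.77988774e-01, -6.75437393e-01,
         9.82972557e+02],
       [ 2.74989888e-02, -9.14299472e-01, -4.04104295e-01,
         5.31611350e+02],
       [ 0.00000000e+00,  0.00000000e+00,  0.00000000e+00,
         1.00000000e+00]])}
side {'intrinsics': array([[445.62253168,   0.        , 318.0352845 ],
       [  0.        , 445.62253168, 236.99975488],
       [  0.        ,   0.        ,   1.        ]]), 'k1': -0.10639420656831786, 'pose': array([[ 9.96138002e-01,  5.39892048e-02, -6.92405027e-02,
         5.72116490e+02],
       [ 8.76337001e-02, -6.60070652e-01,  7.46074439e-01,
        -3.22806547e+02],
       [-5.42365806e-03, -7.49260903e-01, -6.62252734e-01,
         6.83316832e+02],
       [ 0.00000000e+00,  0.00000000e+00,  0.00000000e+00,
         1.00000000e+00]])}
```

View pics/scene0.png

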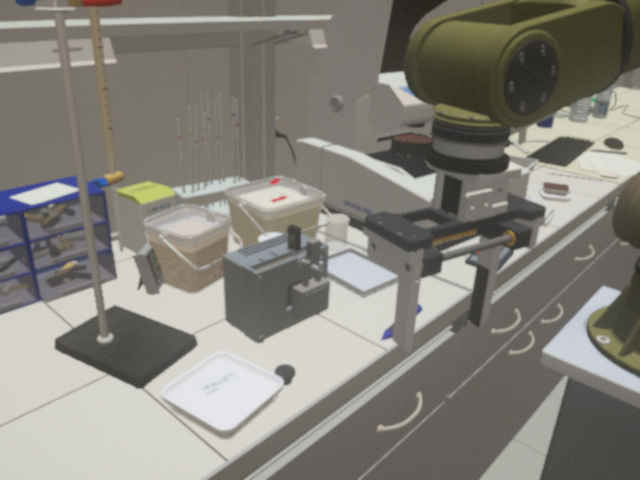

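View pics/side0.png

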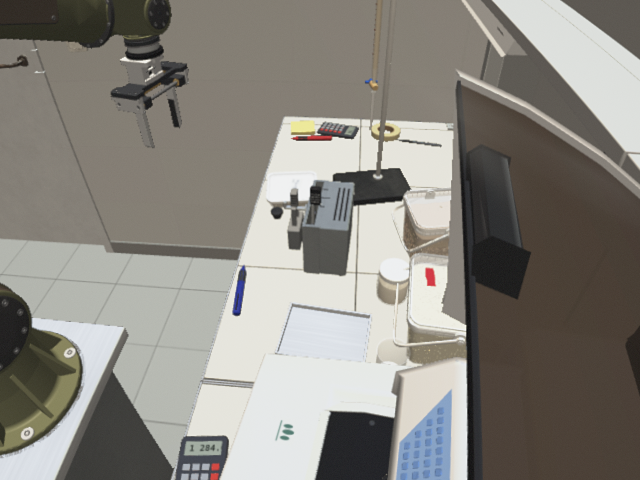

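The side view shows the lamp around (330,225), the cap at (295,220), the paddle at (316,192), the aluminium tray at (323,332), the jar at (393,280), the beaker at about (392,355) and the stopper at (277,212). Next I'll zoom in.

```bash
cat > h.py <<'E'
import numpy as np,cv2
from cell import *
def ray(cal,uv):
    K=cal['intrinsics'];k=cal['k1']
    d=np.array([(uv[0]-K[0,2])/K[0,0],(uv[1]-K[1,2])/K[1,1]])
    p=cv2.undistortPoints(np.array([[uv]],float),K,np.array([k,0,0,0,0.]))[0,0]
    T=cal['pose'];v=T[:3,:3]@np.array([p[0],p[1],1]);return T[:3,3],v/np.linalg.norm(v)
def onz(cal,uv,z):
    o,v=ray(cal,uv);return o+v*(z-o[2])/v[2]
def tri(c1,a,c2,b):
    o1,v1=ray(c1,a);o2,v2=ray(c2,b)
    s=np.linalg.lstsq(np.c_[v1,-v2],o2-o1,rcond=None)[0]
    p,q=o1+v1*s[0],o2+v2*s[1];return (p+q)/2,np.linalg.norm(p-q)
def proj(cal,P):
    T=np.linalg.inv(cal['pose']);r=cv2.Rodrigues(T[:3,:3])[0]
    return cv2.projectPoints(np.array(P,float).reshape(-1,3),r,T[:3,3],cal['intrinsics'],np.array([cal['k1'],0,0,0,0.]))[0].reshape(-1,2)
def crop(im,x0,y0,w,h,f,name):
    c=cv2.resize(im[y0:y0+h,x0:x0+w],None,fx=f,fy=f,interpolation=cv2.INTER_CUBIC)
    cv2.imwrite(name,c)
E
python3 - <<'E'
from h import *
crop(cv2.imread('pics/scene0.png'),210,210,200,130,4,'pics/sc_z.png')
crop(cv2.imread('pics/side0.png'),260,165,130,120,5,'pics/si_z.png')
crop(cv2.imread('pics/side0.png'),260,250,180,120,4,'pics/si_z2.png')
E
```

```text
(no output)
```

View pics/sc_z.png

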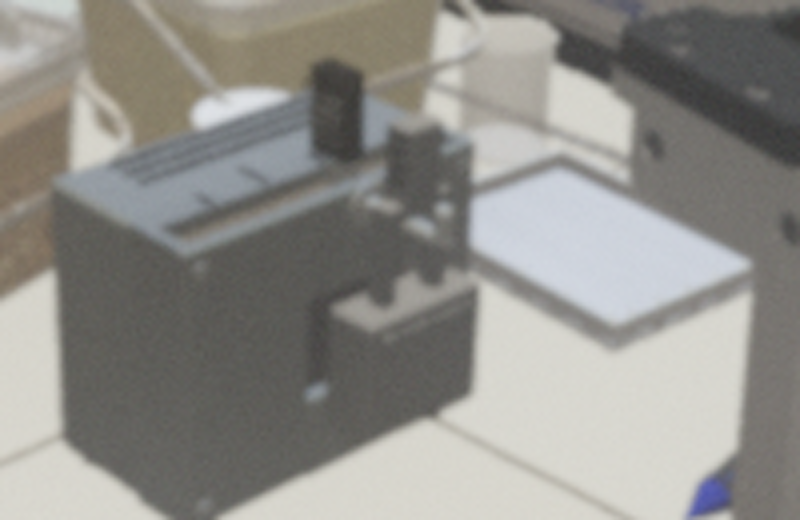

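View pics/si_z.png

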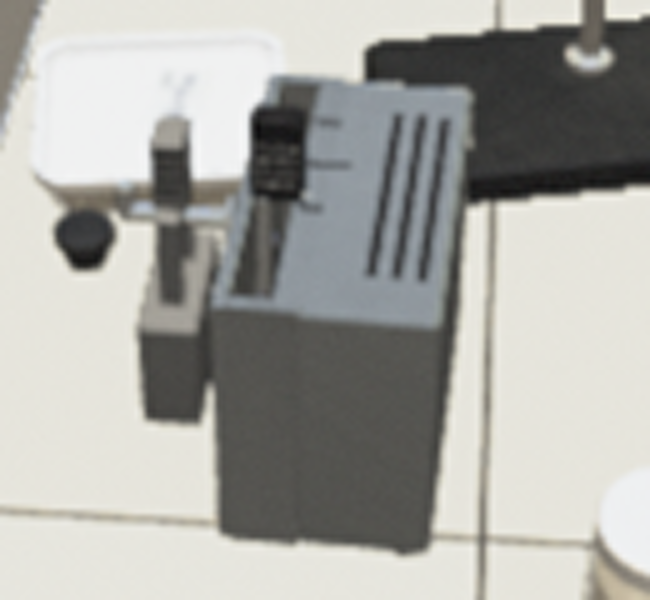

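View pics/si_z2.png

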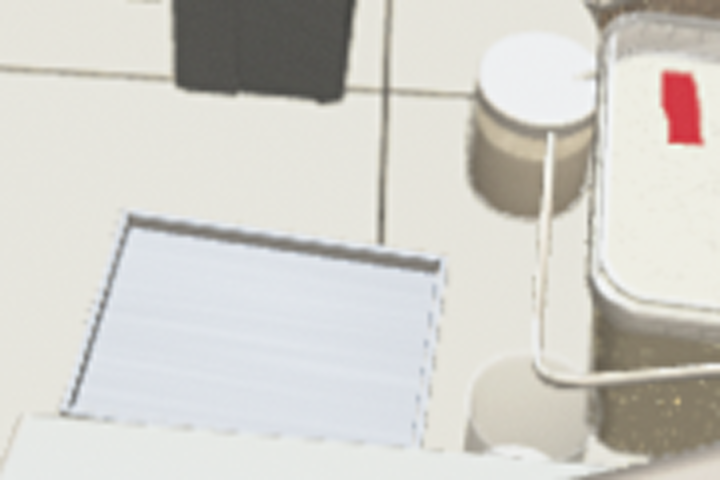

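```bash
python3 - <<'E'
from h import *
np.set_printoptions(precision=1,suppress=True)
a=get_calibration('side');b=get_calibration('scene')
S=lambda x,y:((x+.5)/5-.5+260,(y+.5)/5-.5+165)
S2=lambda x,y:((x+.5)/4-.5+260,(y+.5)/4-.5+250)
C=lambda x,y:((x+.5)/4-.5+210,(y+.5)/4-.5+210)
print('side top')
P=[onz(a,S(*p),135) for p in((270,77),(471,88),(441,327),(214,306))];print(np.array(P))
def yaw(p,q): d=p-q;return np.arctan2(-d[0],d[1])
print('yaw',yaw(P[0],P[3]),yaw(P[1],P[2]), 'len',np.linalg.norm(P[0]-P[3]),np.linalg.norm(P[1]-P[0]))
print('scene top')
Q=[onz(b,C(*p),135) for p in((190,258),(56,182),(472,142))];print(np.array(Q),yaw(Q[0],Q[2]),np.linalg.norm(Q[0]-Q[2]))
print('tri',tri(a,S(270,77),b,C(190,258)))
print('side bottom', onz(a,S(222,535),0),onz(a,S(430,552),0))
print('tray z16 side',*[onz(a,S2(*p),16) for p in((125,212),(446,258),(64,412))])
print('tray z16 scene',*[onz(b,C(*p),16) for p in((615,330),(752,266),(560,155))])
# cap tab top, paddle top
print('cap tab top, zside', [onz(a,S(*p),0) for p in ()])
print('tab top tri',tri(a,S(171,131),b,C(415,130)))
print('paddle top tri',tri(a,S(278,116),b,C(337,72)))
# bystanders
print('jar lid',onz(a,S2(541,82),75),'beaker rim', onz(a,S2(530,400),70),onz(b,C(512,30),70),'stopper',onz(a,S(85,228),20))
E
```

```text
side top
[[488.7 480.8 135. ]
 [576.2 479.5 135. ]
 [569.2 319.4 135. ]
 [482.1 324.7 135. ]]
yaw -0.04231288284347406 -0.04395672665995915 len 156.2116394636148 87.45642838691747
scene top
[[488.7 484.1 135. ]
 [576.3 479.1 135. ]
 [484.8 325.8 135. ]] -0.024467717517893037 158.29999947070664
tri (array([489.1, 483. , 134. ]), np.float64(1.4081444820055113))
side bottom [480.6 333.7   0. ] [569.4 331.    0. ]
tray z16 side [466.6 232.8  16. ] [622.1 217.1  16. ] [454.9 116.7  16. ]
tray z16 scene [465.4 238.8  16. ] [457.5 137.9  16. ] [608.6 106.1  16. ]
cap tab top, zside []
tab top tri (array([458.8, 390.5, 169.2]), np.float64(1.0384292397281338))
paddle top tri (array([502.2, 389.9, 180. ]), np.float64(2.848494221937839))
jar lid [662.8 279.5  75. ] beaker rim [652.4 102.3  70. ] [661.9  88.6  70. ] stopper [394.4 513.7  20. ]
```

Lamp yaw comes out near -0.035. hook_mid is about (460,389) and the tab top about (459,390,170). The tray centre is about (539,169) with yaw near -0.1. I'll move above the cap and check with the wrist camera.

Emit:
carry_out(
  series=[
    {"delta_pos": [40, -15, 15], "turn": [0, 0, 0.03], "hand": 1},
    {"delta_pos": [80, -33, 30], "turn": [0, 0, 0.06], "hand": 1},
    {"delta_pos": [120, -52, 45], "turn": [0, 0, 0.09], "hand": 1},
    {"delta_pos": [160, -70, 55], "turn": [0, 0, 0.12], "hand": 1},
    {"delta_pos": [200, -90, 55], "turn": [0, 0, 0.15], "hand": 1},
    {"delta_pos": [240, -108, 55], "turn": [0, 0, 0.18], "hand": 1},
    {"delta_pos": [275, -124, 55], "turn": [0, 0, 0.21], "hand": 1},
    {"delta_pos": [300, -138, 55], "turn": [0, 0, 0.235], "hand": 1},
  ],
)

```text
clock: 1.1
eef_pos: [450.0, 390.6, 259.9]
eef_rot: [-3.141, -0.001, 3.103]
wrist_force: [-0.1, -0.2, 0.0]
finger_gap: 94.3
```

```bash
python3 - <<'E'
from h import *
s=read_state();print(s['clock'],s['eef_pos'],s['eef_rot'])
c=get_calibration('wrist');im=camera('wrist');np.save('w1.npy',c);print(c)
cv2.imwrite('pics/w1.png',im[:,:,::-1])
cv2.imwrite('pics/scene1.png',camera('scene')[:,:,::-1])
E
```

```text
1.1 [449.97479712 390.56016824 259.88851587] [-3.14094489e+00 -6.77183384e-04  3.10290725e+00]
{'intrinsics': array([[333.8551693 ,   0.        , 324.21555534],
       [  0.        , 333.8551693 , 238.1949483 ],
       [  0.        ,   0.        ,   1.        ]]), 'k1': -0.041020858517463114, 'pose': array([[ 3.88292975e-02,  9.63305069e-01,  2.65585449e-01,
         3.72223610e+02],
       [ 9.99242657e-01, -3.67597192e-02, -1.27607388e-02,
         3.93793265e+02],
       [-2.52963785e-03,  2.65879800e-01, -9.64002870e-01,
         4.38808186e+02],
       [ 0.00000000e+00,  0.00000000e+00,  0.00000000e+00,
         1.00000000e+00]])}
```

View pics/w1.png

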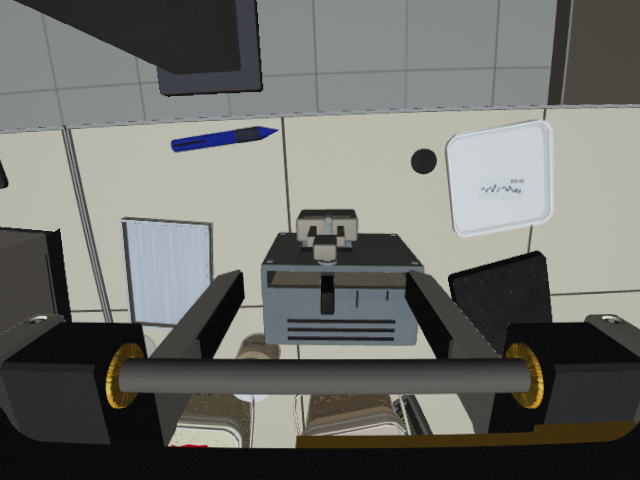

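View pics/scene1.png

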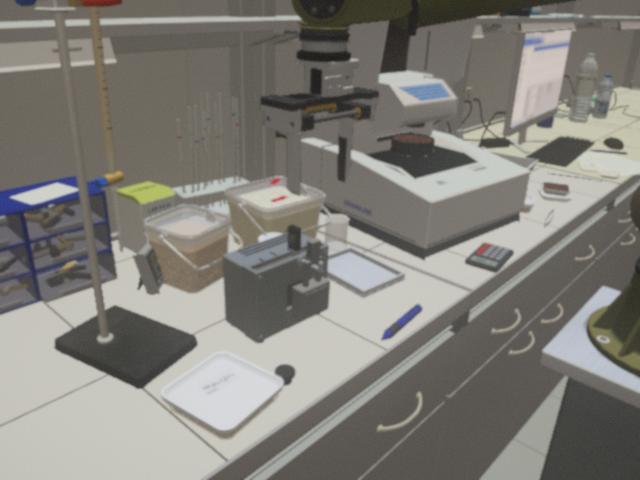

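```bash
python3 - <<'E'
from h import *
im=cv2.imread('pics/w1.png')
crop(im,250,200,190,150,4,'pics/w1z.png')
crop(im,40,200,200,150,4,'pics/w1t.png')
crop(cv2.imread('pics/scene1.png'),210,210,200,130,4,'pics/sc1z.png')
E
```

```text
(no output)
```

View pics/w1z.png

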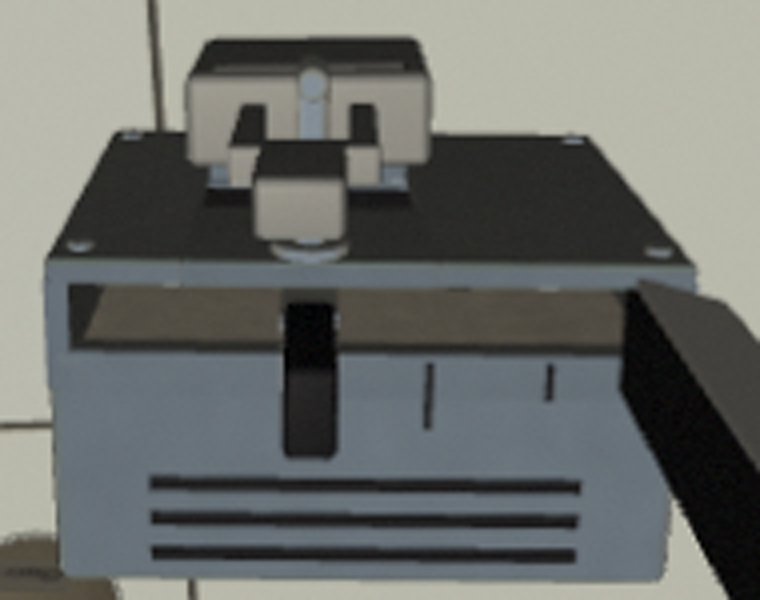

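View pics/w1t.png

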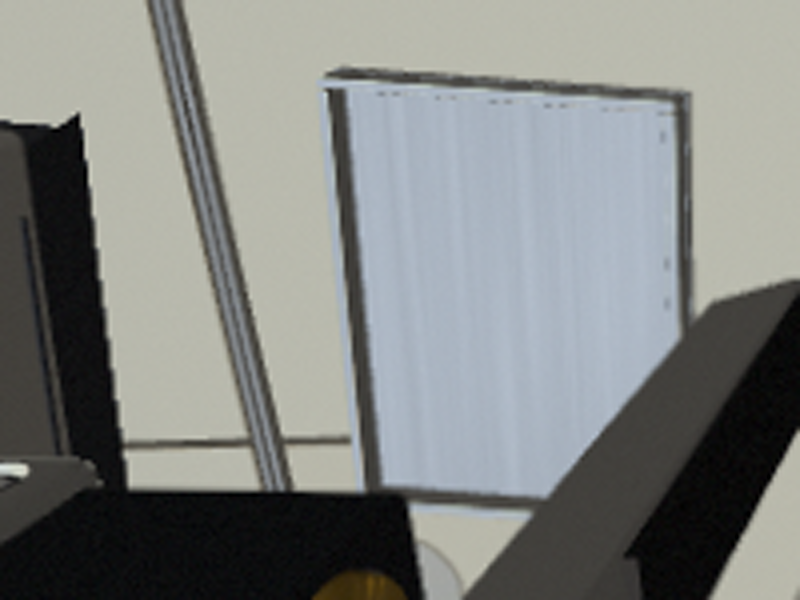

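```bash
python3 - <<'E'
from h import *
np.set_printoptions(precision=1,suppress=True)
c=np.load('w1.npy',allow_pickle=True).item()
A=lambda x,y:((x+.5)/4-.5+250,(y+.5)/4-.5+200)
B=lambda x,y:((x+.5)/4-.5+40,(y+.5)/4-.5+200)
for n,z,ps in(('tab',171,((257,178),(345,178),(253,240),(345,241))),('cross',138,((232,186),(380,183))),('lampfront',135,((47,264),(693,269))),('lampback',135,((62,577),(665,581))),('paddleback',181,((286,456),(336,456)))):
    P=np.array([onz(c,A(*p),z) for p in ps]);print(n,P.tolist() and P,'mean',P.mean(0)); 
    d=P[1]-P[0];print('  len',np.linalg.norm(d),'yaw',np.arctan2(-d[0],d[1]))
P=np.array([onz(c,B(*p),16) for p in((323,80),(690,96),(362,515),(690,330))]);print('tray',P)
d=P[1]-P[0];print('yaw',np.arctan2(-d[0],d[1]),np.linalg.norm(d)); d=P[2]-P[0];print(np.arctan2(d[1],d[0]),np.linalg.norm(d));
print('ctr',(P[1]+P[2])/2)
for z in(0,60,120):print('instr',onz(c,B(85,130),z))
b=get_calibration('scene')
print('rod base',onz(b,(105,338),5),'jar0')
E
```

```text
tab [[450.8 381.4 171. ]
 [451.5 399.8 171. ]
 [464.5 379.9 171. ]
 [465.4 399.4 171. ]] mean [458.1 390.1 171. ]
  len 18.397771400947065 yaw -0.03809590151353008
cross [[462.2 373.9 138. ]
 [462.8 408.7 138. ]] mean [462.5 391.3 138. ]
  len 34.8111682387052 yaw -0.01693311749632008
lampfront [[481.1 327.9 135. ]
 [488.4 484.3 135. ]] mean [484.8 406.1 135. ]
  len 156.54021597770577 yaw -0.04652775396731226
lampback [[567.6 323.9 135. ]
 [574.9 480.8 135. ]] mean [571.3 402.3 135. ]
  len 157.10629652588057 yaw -0.046291805793004195
paddleback [[510.1 385.1 181. ]
 [510.5 395.8 181. ]] mean [510.3 390.5 181. ]
  len 10.702344230522638 yaw -0.03768028377113492
tray [[453.1 121.   16. ]
 [463.4 242.7  16. ]
 [613.5 101.9  16. ]
 [545.3 232.1  16. ]]
yaw -0.08425958658503427 122.18493385583162
-0.11883066827933018 161.4576483286414
ctr [538.4 172.3  16. ]
instr [470.3  20.7   0. ]
instr [456.9  71.7  60. ]
instr [443.5 122.7 120. ]
rod base [678.8 651.6   5. ] jar0
```

Wrist view: tab top at crop (253–345,178–240), which gives (458.5,390). The cross-bar is about 35 mm wide, so the fingertips must stay above z=138. I'll descend to TCP z=144 and grasp.

Emit:
carry_out(
  series=[
    {"delta_pos": [8.5, -0.5, -20], "turn": [0, 0, 0], "hand": 0.5},
    {"delta_pos": [8.5, -0.5, -50], "turn": [0, 0, 0], "hand": 0.5},
    {"delta_pos": [8.5, -0.5, -75], "turn": [0, 0, 0], "hand": 0.5},
    {"delta_pos": [8.5, -0.5, -95], "turn": [0, 0, 0], "hand": 0.5},
    {"delta_pos": [8.5, -0.5, -108], "turn": [0, 0, 0], "hand": 0.5},
    {"delta_pos": [8.5, -0.5, -116], "turn": [0, 0, 0], "hand": 0.5},
    {"delta_pos": [8.5, -0.5, -116], "turn": [0, 0, 0], "hand": 0.5},
  ],
  squeeze=20,
)

```text
clock: 2.08
eef_pos: [457.0, 391.1, 144.1]
eef_rot: [-3.141, -0.0, 3.103]
wrist_force: [0.4, 0.4, -1.0]
finger_gap: 47.1
```

```bash
python3 - <<'E'
from h import *
s=read_state();print(s['clock'],s['eef_pos'],s['eef_rot'],s['wrist_force'],s['finger_gap'])
crop(cv2.cvtColor(camera('scene'),4),210,180,200,150,4,'pics/sc2z.png')
crop(cv2.cvtColor(camera('wrist'),4),220,180,200,150,4,'pics/w2z.png')
E
```

```text
2.075 [457.00300088 391.09316648 144.09354575] [-3.14128435e+00 -3.91203128e-04  3.10299638e+00] [ 0.38812426  0.42040589 -0.96892956] 47.05593363212948
```

View pics/sc2z.png

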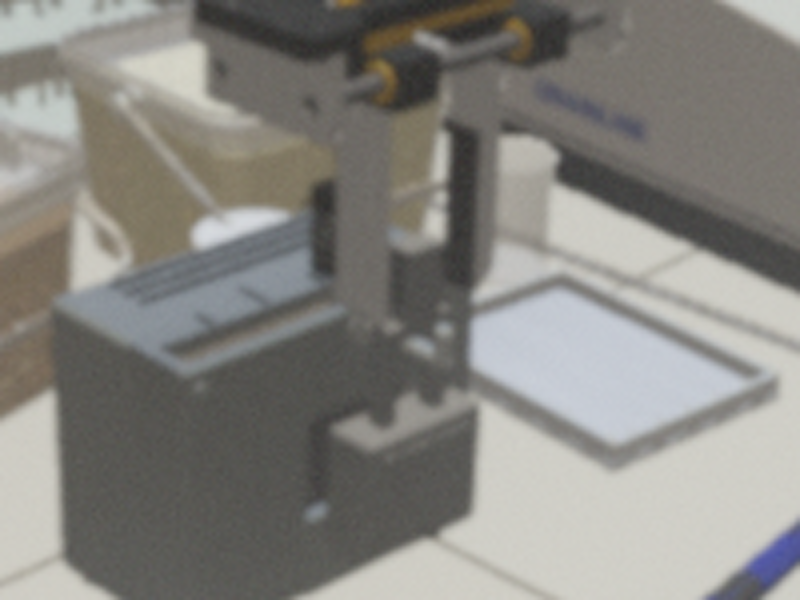

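View pics/w2z.png

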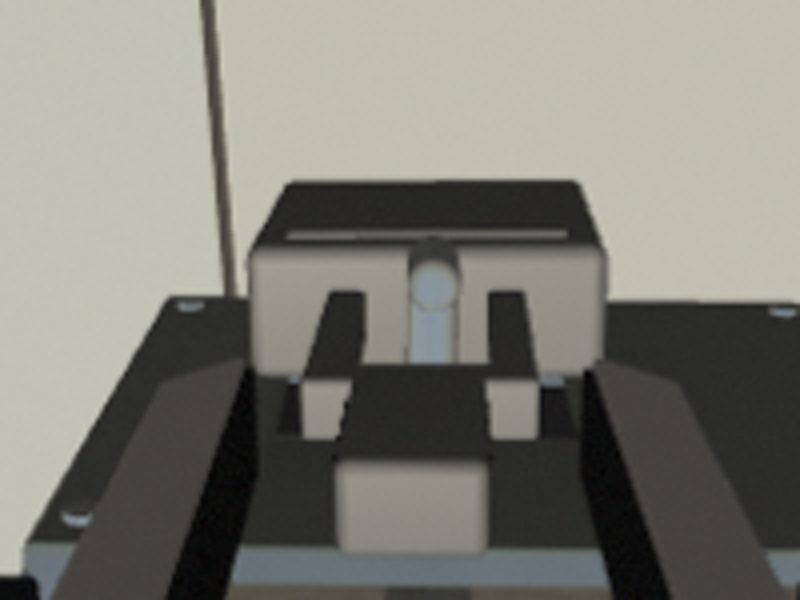

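The tab sits centred between the fingers: crop centre 413 against a finger midpoint of about 419. Closing.

Emit:
carry_out(
  series=[
    {"delta_pos": [0, -0.5, 0], "turn": [0, 0, 0], "hand": 0.3},
    {"delta_pos": [0, -0.5, 0], "turn": [0, 0, 0], "hand": 0.1},
    {"delta_pos": [0, -0.5, 0], "turn": [0, 0, 0], "hand": 0.1},
    {"delta_pos": [0, -0.5, 0], "turn": [0, 0, 0], "hand": 0.1},
    {"delta_pos": [0, -0.5, 0], "turn": [0, 0, 0], "hand": 0.1},
  ],
  squeeze=20,
)

```text
clock: 2.8
eef_pos: [457.2, 390.5, 144.6]
eef_rot: [3.141, 0.0, 3.103]
wrist_force: [-0.7, -0.3, 1.0]
finger_gap: 20.1
```

Emit:
carry_out(
  series=[
    {"delta_pos": [0, 0, 2], "turn": [0, 0, 0], "hand": 0.1},
    {"delta_pos": [0, 0, 6], "turn": [0, 0, 0], "hand": 0.1},
    {"delta_pos": [0, 0, 11], "turn": [0, 0, 0], "hand": 0.1},
    {"delta_pos": [0, 0, 16], "turn": [0, 0, 0], "hand": 0.1},
    {"delta_pos": [0, 0, 19], "turn": [0, 0, 0], "hand": 0.1},
    {"delta_pos": [0, 0, 20], "turn": [0, 0, 0], "hand": 0.1},
    {"delta_pos": [0, 0, 20], "turn": [0, 0, 0], "hand": 0.1},
  ],
)

```text
clock: 3.68
eef_pos: [457.2, 390.5, 164.4]
eef_rot: [-3.141, -0.0, 3.103]
wrist_force: [-0.0, -0.8, 0.0]
finger_gap: 19.9
```

```bash
python3 - <<'E'
from h import *
s=read_state();print(s['clock'],s['eef_pos'],s['eef_rot'],s['wrist_force'],s['moment'],s['finger_gap'])
crop(cv2.cvtColor(camera('scene'),4),210,180,200,150,4,'pics/sc3z.png')
crop(cv2.cvtColor(camera('side'),4),260,165,130,120,5,'pics/si3z.png')
E
```

```text
3.675 [457.18195763 390.48172457 164.38555402] [-3.14148277e+00 -6.13544944e-05  3.10281515e+00] [-0.01942082 -0.83333523  0.03723493] [-0.00086001  0.03837816  0.07300606] 19.85659511819347
```

View pics/sc3z.png

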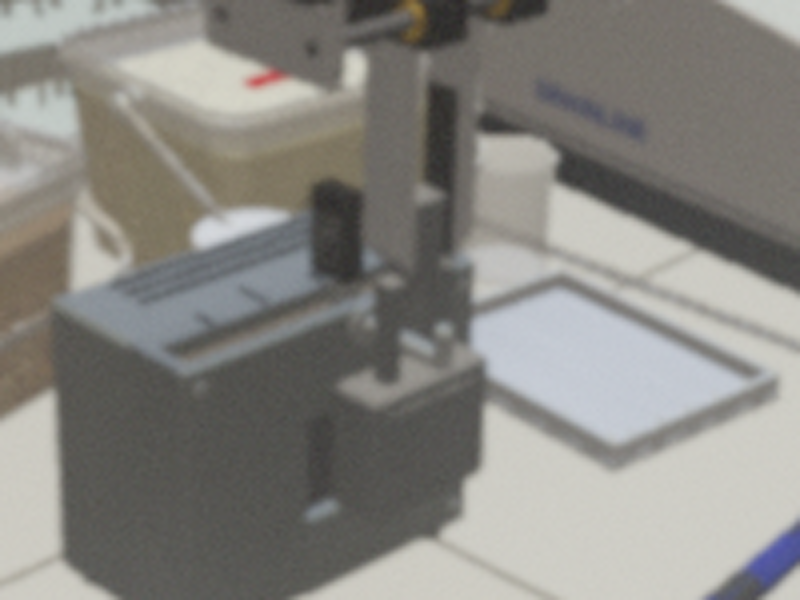

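View pics/si3z.png

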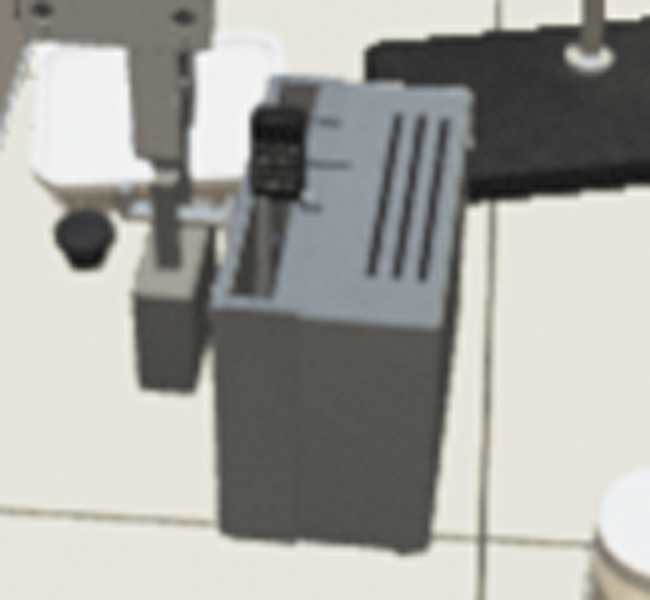

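The cap has lifted about 20 mm with the gap holding at 20 mm. Next I'll carry it straight out along the unit's -x.

Emit:
carry_out(
  series=[
    {"delta_pos": [-6, 0.3, 0], "turn": [0, 0, 0], "hand": 0.1},
    {"delta_pos": [-18, 0.8, 0], "turn": [0, 0, 0], "hand": 0.1},
    {"delta_pos": [-31, 1.4, 0], "turn": [0, 0, 0], "hand": 0.1},
    {"delta_pos": [-44, 2, 0], "turn": [0, 0, 0], "hand": 0.1},
    {"delta_pos": [-57, 2.6, 0], "turn": [0, 0, 0], "hand": 0.1},
    {"delta_pos": [-70, 3.2, 0], "turn": [0, 0, 0], "hand": 0.1},
    {"delta_pos": [-82, 3.7, 0], "turn": [0, 0, 0], "hand": 0.1},
    {"delta_pos": [-90, 4, 0], "turn": [0, 0, 0], "hand": 0.1},
  ],
)

```text
clock: 4.78
eef_pos: [366.5, 394.6, 164.5]
eef_rot: [3.141, 0.0, 3.103]
wrist_force: [-0.2, 0.6, -0.7]
finger_gap: 19.5
```

```bash
python3 - <<'E'
from h import *
s=read_state();print(s['clock'],s['eef_pos'],s['eef_rot'],s['wrist_force'],s['moment'],s['finger_gap'])
im=cv2.cvtColor(camera('side'),4);cv2.imwrite('pics/si4.png',im)
cv2.imwrite('pics/sc4.png',cv2.cvtColor(camera('scene'),4))
E
```

```text
4.775 [366.47309933 394.58531997 164.54517733] [3.14148830e+00 1.00485495e-04 3.10303647e+00] [-0.22777001  0.56562792 -0.70550352] [ 0.03096246 -0.01447922 -0.03439466] 19.527633726216774
```

View pics/si4.png

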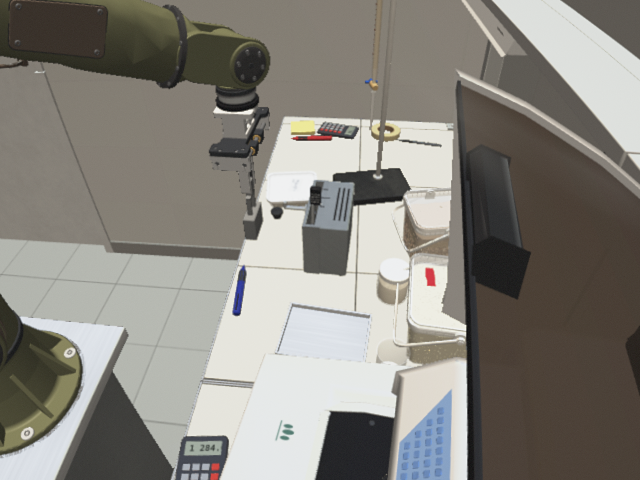

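View pics/sc4.png

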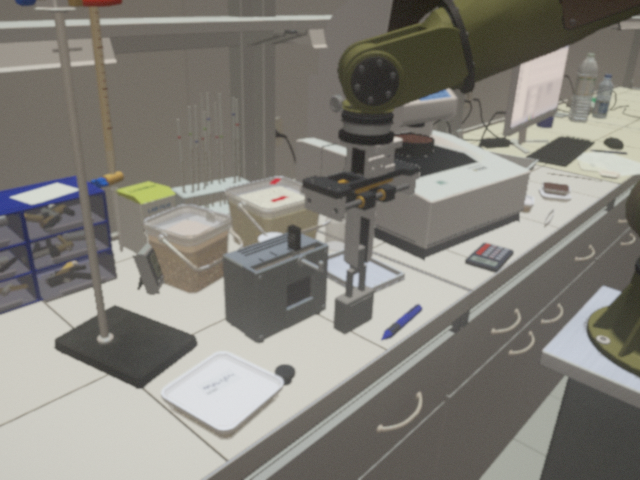

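```bash
python3 - <<'E'
from h import *
b=get_calibration('scene');np.set_printoptions(precision=1,suppress=True)
p=onz(b,(432,252),0);print(p)
for z in(60,80,100,120,150):print(z,proj(b,p+[0,0,z]), proj(b,[550,p[1],z]))
print(onz(b,(378,238),0))
a=get_calibration('side'); 
for z in (60,80,100,120):print(z,onz(a,(262,356),z))
E
```

```text
[487.3 -42.8   0. ]
60 [[435.1 227.7]] [[411.5 220. ]]
80 [[436.1 219.4]] [[412.4 211.8]]
100 [[437.2 211. ]] [[413.3 203.6]]
120 [[438.3 202.5]] [[414.2 195.3]]
150 [[439.9 189.5]] [[415.5 182.7]]
[620.3 -15.9   0. ]
60 [441.4  79.2  60. ]
80 [445.6  66.3  80. ]
100 [449.8  53.4 100. ]
120 [454.   40.5 120. ]
```

The cap hangs upright and clear at (355,312) in the scene view, and the instrument deck is low, about 95 mm, with y below about 60. I'll carry round the lamp corner to the tray.

Emit:
carry_out(
  series=[
    {"delta_pos": [0, -12, 0], "turn": [0, 0, 0], "hand": 0.1},
    {"delta_pos": [5, -40, 0], "turn": [0, 0, 0], "hand": 0.1},
    {"delta_pos": [15, -75, 0], "turn": [0, 0, 0], "hand": 0.1},
    {"delta_pos": [32, -110, 0], "turn": [0, 0, 0], "hand": 0.1},
    {"delta_pos": [55, -143, 0], "turn": [0, 0, 0], "hand": 0.1},
    {"delta_pos": [85, -172, 0], "turn": [0, 0, 0], "hand": 0.1},
    {"delta_pos": [115, -195, 0], "turn": [0, 0, 0], "hand": 0.1},
    {"delta_pos": [138, -208, 0], "turn": [0, 0, 0], "hand": 0.1},
  ],
)

```text
clock: 5.88
eef_pos: [506.3, 184.4, 164.4]
eef_rot: [-3.141, 0.0, 3.101]
wrist_force: [-1.4, -0.0, -0.8]
finger_gap: 19.9
```

Emit:
carry_out(
  series=[
    {"delta_pos": [14, -5, 0], "turn": [0, 0, 0], "hand": 0.1},
    {"delta_pos": [26, -10, 0], "turn": [0, 0, 0], "hand": 0.1},
    {"delta_pos": [32, -12, 0], "turn": [0, 0, 0], "hand": 0.1},
    {"delta_pos": [32, -12, -10], "turn": [0, 0, 0], "hand": 0.1},
    {"delta_pos": [32, -12, -22], "turn": [0, 0, 0], "hand": 0.1},
    {"delta_pos": [32, -12, -34], "turn": [0, 0, 0], "hand": 0.1},
    {"delta_pos": [32, -12, -40], "turn": [0, 0, 0], "hand": 0.1},
    {"delta_pos": [32, -12, -40], "turn": [0, 0, 0], "hand": 0.1},
  ],
)

```text
clock: 6.88
eef_pos: [537.0, 174.5, 124.0]
eef_rot: [-3.141, -0.001, 3.103]
wrist_force: [-0.5, 0.2, -0.9]
finger_gap: 20.2
```

```bash
python3 - <<'E'
from h import *
s=read_state();print(s['clock'],s['eef_pos'],s['eef_rot'],s['wrist_force'],s['finger_gap'])
im=cv2.cvtColor(camera('side'),4);crop(im,240,220,200,150,4,'pics/si5.png')
crop(cv2.cvtColor(camera('scene'),4),270,170,160,130,5,'pics/sc5.png')
E
```

```text
6.875 [536.98611333 174.53456193 123.98036131] [-3.14136846e+00 -7.46283047e-04  3.10289100e+00] [-0.47562099  0.19208801 -0.89195798] 20.153457080079882
```

View pics/si5.png

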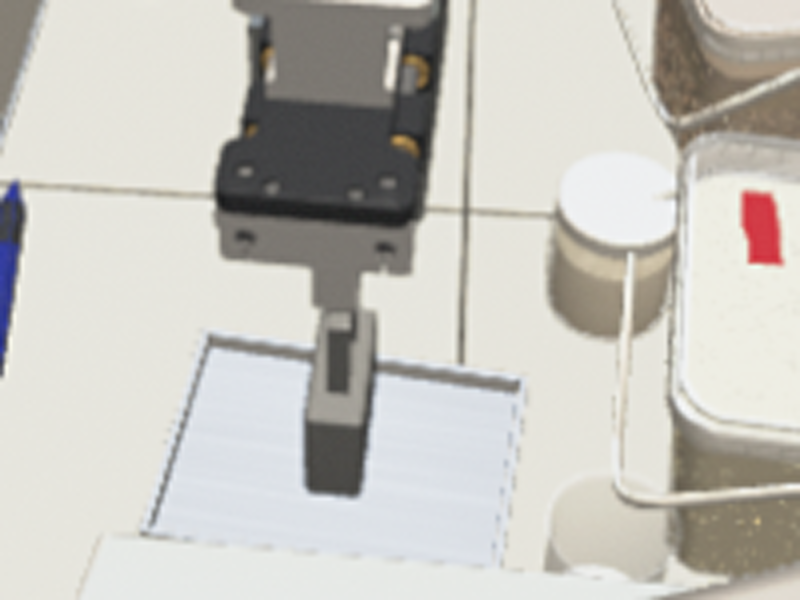

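View pics/sc5.png

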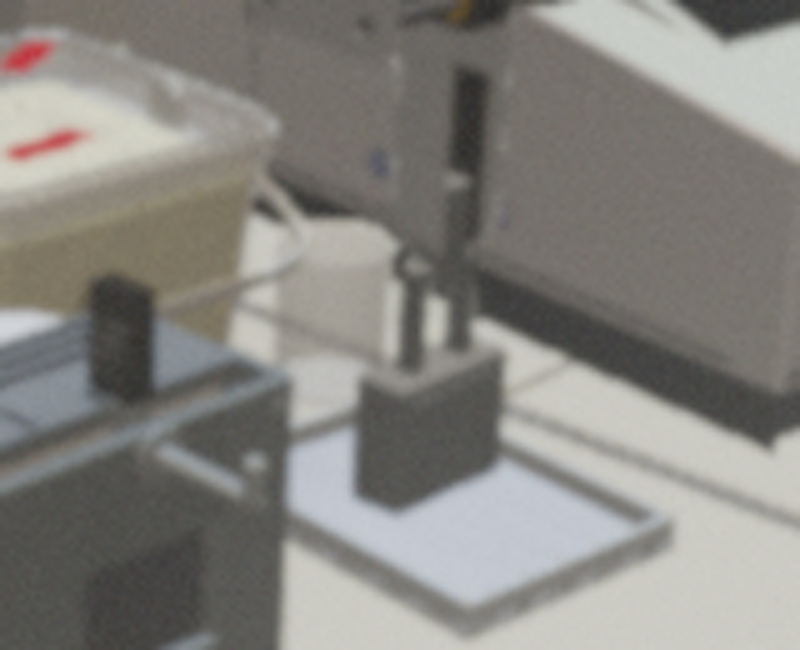

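The cap is upright and over the tray floor, about 13 mm up. I'll lower it slowly until contact.

Emit:
carry_out(
  series=[
    {"delta_pos": [0, 0, -4], "turn": [0, 0, 0], "hand": 0.1},
    {"delta_pos": [0, 0, -8], "turn": [0, 0, 0], "hand": 0.1},
    {"delta_pos": [0, 0, -10], "turn": [0, 0, 0], "hand": 0.1},
    {"delta_pos": [0, 0, -11.5], "turn": [0, 0, 0], "hand": 0.1},
    {"delta_pos": [0, 0, -12.5], "turn": [0, 0, 0], "hand": 0.1},
    {"delta_pos": [0, 0, -12.5], "turn": [0, 0, 0], "hand": 0.1},
  ],
)

```text
clock: 7.72
eef_pos: [537.2, 174.5, 111.9]
eef_rot: [-3.142, -0.0, 3.103]
wrist_force: [-0.4, 0.7, -1.4]
finger_gap: 19.9
```

Emit:
carry_out(
  series=[
    {"delta_pos": [0, 0, -0.5], "turn": [0, 0, 0], "hand": 0.1},
    {"delta_pos": [0, 0, -1], "turn": [0, 0, 0], "hand": 0.1},
    {"delta_pos": [0, 0, -1], "turn": [0, 0, 0], "hand": 0.1},
  ],
)

```text
clock: 8.1
eef_pos: [537.2, 174.5, 110.9]
eef_rot: [-3.142, -0.0, 3.103]
wrist_force: [-0.7, -0.3, -0.2]
finger_gap: 19.8
```

Emit:
carry_out(
  series=[
    {"delta_pos": [0, 0, -0.5], "turn": [0, 0, 0], "hand": 0.1},
    {"delta_pos": [0, 0, -1], "turn": [0, 0, 0], "hand": 0.1},
    {"delta_pos": [0, 0, -1], "turn": [0, 0, 0], "hand": 0.1},
  ],
)

```text
clock: 8.48
eef_pos: [537.4, 174.6, 110.6]
eef_rot: [3.141, 0.001, 3.103]
wrist_force: [-1.4, -1.0, 6.2]
finger_gap: 20.1
```

Contact with 6 N up. I'll ease off slightly, open and retreat.

Emit:
carry_out(
  series=[
    {"delta_pos": [0, 0, 0.6], "turn": [0, 0, 0], "hand": 0.1},
    {"delta_pos": [0, 0, 0.6], "turn": [0, 0, 0], "hand": 0.28},
    {"delta_pos": [0, 0, 0.6], "turn": [0, 0, 0], "hand": 0.4},
    {"delta_pos": [0, 0, 0.6], "turn": [0, 0, 0], "hand": 0.4},
    {"delta_pos": [0, 0, 0.6], "turn": [0, 0, 0], "hand": 0.4},
  ],
)

```text
clock: 9.1
eef_pos: [537.2, 174.5, 110.5]
eef_rot: [-3.142, -0.0, 3.103]
wrist_force: [-0.2, -0.0, 0.0]
finger_gap: 37.2
```

Emit:
carry_out(
  series=[
    {"delta_pos": [0, 0, 8], "turn": [0, 0, 0], "hand": 0.4},
    {"delta_pos": [0, 0, 22], "turn": [0, 0, 0], "hand": 0.4},
    {"delta_pos": [0, 0, 44], "turn": [0, 0, 0], "hand": 0.4},
    {"delta_pos": [0, 0, 70], "turn": [0, 0, 0], "hand": 0.4},
    {"delta_pos": [0, 0, 100], "turn": [0, 0, 0], "hand": 0.4},
    {"delta_pos": [0, 0, 120], "turn": [0, 0, 0], "hand": 0.4},
    {"delta_pos": [0, 0, 130], "turn": [0, 0, 0], "hand": 0.4},
  ],
)

```text
clock: 9.98
eef_pos: [537.5, 174.6, 242.5]
eef_rot: [3.141, 0.002, 3.103]
wrist_force: [-0.5, -0.5, -0.4]
finger_gap: 37.3
```

```bash
python3 - <<'E'
from h import *
s=read_state();print(s['clock'],s['eef_pos'],s['eef_rot'],s['wrist_force'],s['finger_gap'])
im=cv2.cvtColor(camera('side'),4);crop(im,240,165,200,150,4,'pics/si6.png');crop(im,240,270,180,100,4,'pics/si6b.png')
crop(cv2.cvtColor(camera('scene'),4),210,170,200,150,4,'pics/sc6.png')
E
```

```text
9.975 [537.45555306 174.56152322 242.51936138] [3.14094384e+00 2.20491928e-03 3.10281368e+00] [-0.52184924 -0.50016999 -0.35494571] 37.28263399517737
```

View pics/si6b.png

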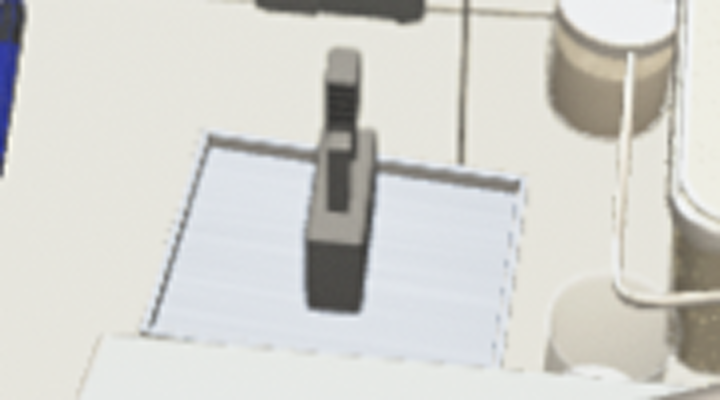

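View pics/sc6.png

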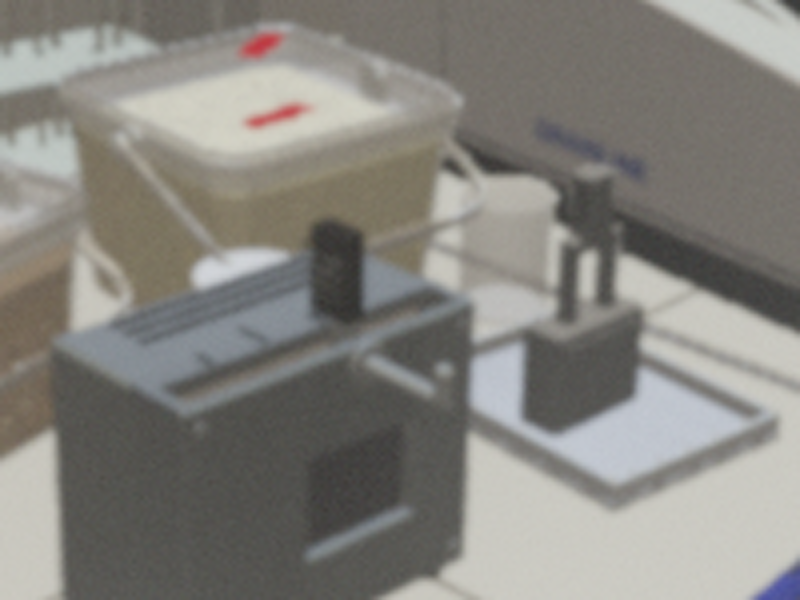

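The cap stands upright in the tray and has been released. Next I'll move above the paddle.

Emit:
carry_out(
  series=[
    {"delta_pos": [-2, 12, 0], "turn": [0, 0, 0], "hand": 0.4},
    {"delta_pos": [-8, 45, 0], "turn": [0, 0, 0], "hand": 0.4},
    {"delta_pos": [-14, 85, 0], "turn": [0, 0, 0], "hand": 0.4},
    {"delta_pos": [-20, 125, 0], "turn": [0, 0, 0], "hand": 0.4},
    {"delta_pos": [-27, 165, 0], "turn": [0, 0, 0], "hand": 0.4},
    {"delta_pos": [-33, 197, 0], "turn": [0, 0, 0], "hand": 0.4},
    {"delta_pos": [-36, 216, 0], "turn": [0, 0, 0], "hand": 0.4},
    {"delta_pos": [-36, 216, 0], "turn": [0, 0, 0], "hand": 0.4},
  ],
)

```text
clock: 11.08
eef_pos: [500.7, 391.3, 239.7]
eef_rot: [-3.141, -0.001, 3.104]
wrist_force: [0.2, 0.3, 0.1]
finger_gap: 37.8
```

```bash
python3 - <<'E'
from h import *
s=read_state();print(s['clock'],s['eef_pos'],s['eef_rot'],s['finger_gap'])
c=get_calibration('wrist');np.save('w7.npy',c);im=cv2.cvtColor(camera('wrist'),4)
cv2.imwrite('pics/w7.png',im);crop(im,240,180,170,130,4,'pics/w7z.png')
E
```

```text
11.075 [500.72645505 391.255456   239.74097207] [-3.14087884e+00 -9.15081375e-04  3.10422925e+00] 37.789440139815426
```

View pics/w7z.png

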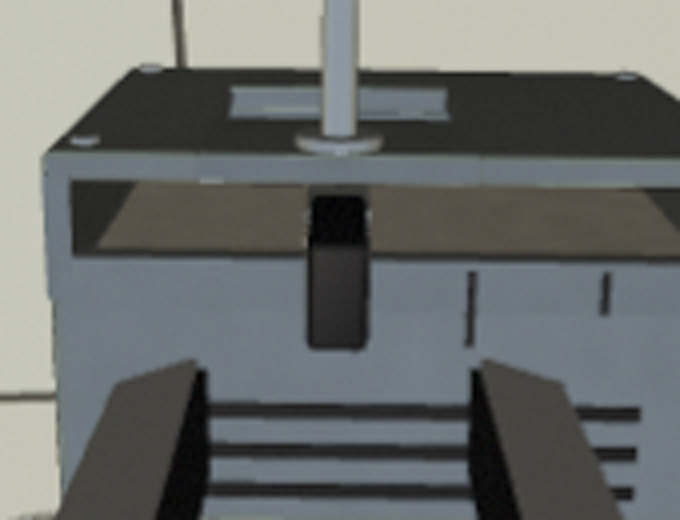

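```bash
python3 - <<'E'
from h import *
np.set_printoptions(precision=1,suppress=True)
c=np.load('w7.npy',allow_pickle=True).item()
A=lambda x,y:((x+.5)/4-.5+240,(y+.5)/4-.5+180)
for p in((309,246),(368,246),(307,349),(368,350)):print(onz(c,A(*p),181))
print('half mark z135',onz(c,A(472,310),135),'open',onz(c,A(606,295),135),'lamp front',onz(c,A(45,155),135))
E
```

```text
[490.5 385.8 181. ]
[490.9 396.7 181. ]
[510.7 384.6 181. ]
[511.3 396.1 181. ]
half mark z135 [519.8 420.  135. ] open [517.4 450.  135. ] lamp front [480.9 327.7 135. ]
```

The paddle top is centred at (501,390.8) and the half mark is at y=420, so the TCP at (500.7,391.3) is aligned. I'll descend and pinch.

Emit:
carry_out(
  series=[
    {"delta_pos": [0, -0.5, -20], "turn": [0, 0, 0], "hand": 0.4},
    {"delta_pos": [0, -0.5, -45], "turn": [0, 0, 0], "hand": 0.4},
    {"delta_pos": [0, -0.5, -68], "turn": [0, 0, 0], "hand": 0.4},
    {"delta_pos": [0, -0.5, -85], "turn": [0, 0, 0], "hand": 0.4},
    {"delta_pos": [0, -0.5, -94], "turn": [0, 0, 0], "hand": 0.4},
    {"delta_pos": [0, -0.5, -97], "turn": [0, 0, 0], "hand": 0.4},
    {"delta_pos": [0, -0.5, -97], "turn": [0, 0, 0], "hand": 0.4},
  ],
)

```text
clock: 12.0
eef_pos: [501.4, 390.0, 144.0]
eef_rot: [3.141, 0.001, 3.103]
wrist_force: [-0.0, -0.2, 0.1]
finger_gap: 37.8
```

Emit:
carry_out(
  series=[
    {"delta_pos": [0, 0, 0], "turn": [0, 0, 0], "hand": 0.25},
    {"delta_pos": [0, 0, 0], "turn": [0, 0, 0], "hand": 0.05},
    {"delta_pos": [0, 0, 0], "turn": [0, 0, 0], "hand": 0.05},
    {"delta_pos": [0, 0, 0], "turn": [0, 0, 0], "hand": 0.05},
    {"delta_pos": [0, 0, 0], "turn": [0, 0, 0], "hand": 0.05},
  ],
  squeeze=35,
)

```text
clock: 12.62
eef_pos: [501.3, 390.8, 143.8]
eef_rot: [3.14, 0.001, 3.103]
wrist_force: [0.4, 6.0, -0.5]
finger_gap: 11.7
```

The pinch holds: gap 11.7 mm, paddle at its closed stop with TCP y≈390.8. Next I'll slide along the unit's +y gently.

Emit:
carry_out(
  series=[
    {"delta_pos": [0.1, 3, 0], "turn": [0, 0, 0], "hand": 0.05},
    {"delta_pos": [0.3, 7, 0], "turn": [0, 0, 0], "hand": 0.05},
    {"delta_pos": [0.5, 11, 0], "turn": [0, 0, 0], "hand": 0.05},
    {"delta_pos": [0.7, 15, 0], "turn": [0, 0, 0], "hand": 0.05},
    {"delta_pos": [0.9, 19, 0], "turn": [0, 0, 0], "hand": 0.05},
    {"delta_pos": [1, 22, 0], "turn": [0, 0, 0], "hand": 0.05},
    {"delta_pos": [1, 22, 0], "turn": [0, 0, 0], "hand": 0.05},
  ],
)

```text
clock: 13.5
eef_pos: [502.3, 412.0, 143.8]
eef_rot: [-3.141, 0.0, 3.103]
wrist_force: [-1.2, -6.1, 5.0]
finger_gap: 12.2
```

Emit:
carry_out(
  series=[
    {"delta_pos": [0.1, 3, 0], "turn": [0, 0, 0], "hand": 0.05},
    {"delta_pos": [0.3, 6, 0], "turn": [0, 0, 0], "hand": 0.05},
    {"delta_pos": [0.4, 8.5, 0], "turn": [0, 0, 0], "hand": 0.05},
    {"delta_pos": [0.4, 9.2, 0], "turn": [0, 0, 0], "hand": 0.05},
    {"delta_pos": [0.4, 9.2, 0], "turn": [0, 0, 0], "hand": 0.05},
    {"delta_pos": [0.4, 9.2, 0], "turn": [0, 0, 0], "hand": 0.05},
  ],
)

```text
clock: 14.25
eef_pos: [502.8, 420.8, 143.8]
eef_rot: [-3.141, 0.0, 3.102]
wrist_force: [-1.9, -7.4, 5.2]
finger_gap: 11.9
```

```bash
python3 - <<'E'
from h import *
s=read_state();print(s['clock'],s['eef_pos'],s['eef_rot'],s['wrist_force'],s['finger_gap'],abs(s['qd']).max())
im=cv2.cvtColor(camera('side'),4);cv2.imwrite('pics/si8.png',im)
crop(cv2.cvtColor(camera('wrist'),4),240,180,170,130,4,'pics/w8z.png')
crop(cv2.cvtColor(camera('scene'),4),210,170,200,150,4,'pics/sc8.png')
s=read_state();print(s['clock'],s['eef_pos'],s['wrist_force'],s['finger_gap'])
E
```

```text
14.25 [502.79077926 420.84071813 143.79943764] [-3.14068609e+00  1.43749114e-04  3.10248704e+00] [-1.87084357 -7.39396586  5.20494812] 11.850177466213703 0.0011898326486175295
14.4 [502.79255976 420.80736851 143.8063552 ] [-1.89774195 -6.92694249  6.11030679] 11.974208503314376
```

View pics/si8.png

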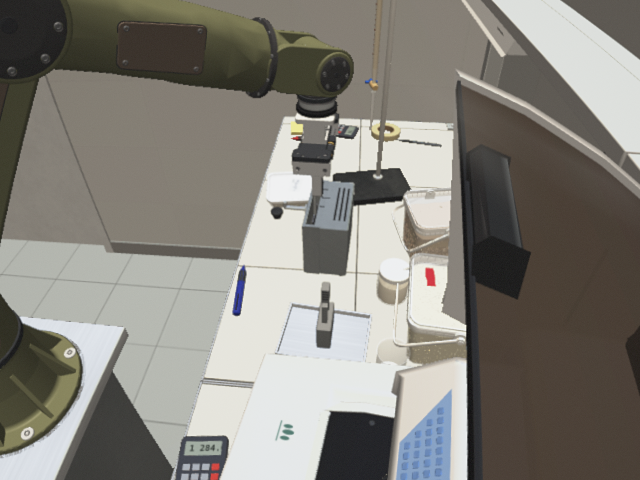

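View pics/w8z.png

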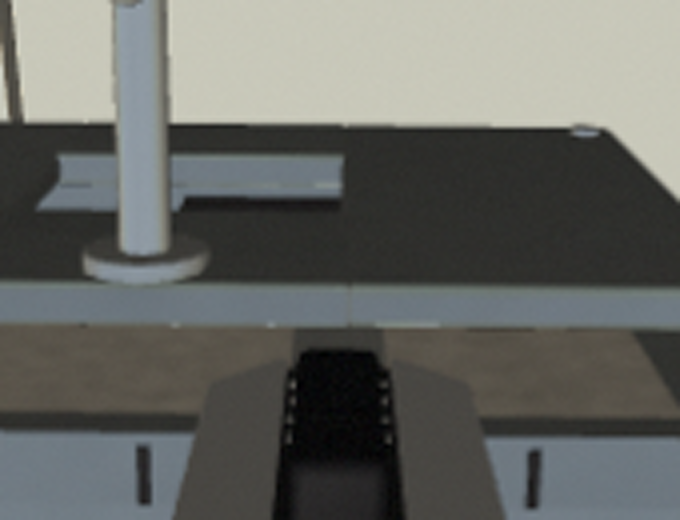

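View pics/sc8.png

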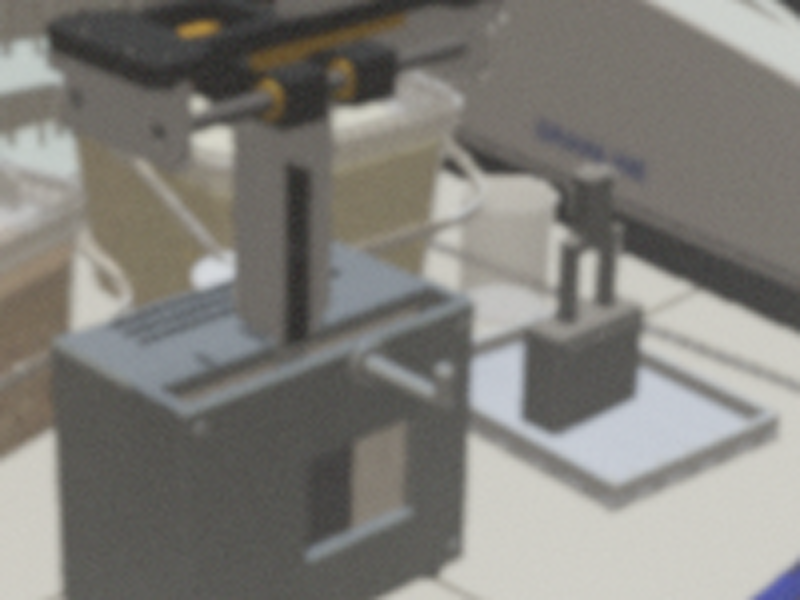

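The window is half open, lit from crop x≈355 to 408 with the dark half from 310 to 352. The paddle at x≈338 is midway between the closed mark (143) and the open mark (533). The cap is upright in the tray, and the bystanders are where they were. Handing in.

```bash
python3 - <<'E'
from cell import *
print(sign_off())
E
```

```text
the job is handed in; nothing more can be done
None
```

I lifted the dust cap about 20 mm off the hook, carried it straight out and stood it upright near the middle of the metal tray. Then I pinched the shutter paddle, slid it about 30 mm to half travel, and handed the job in at about 14.4 s while still holding it.

**Shutter:** The tool moved from y 390.8 to 420.8 mm. The half mark measured y≈420, and the paddle appeared midway between the closed and open marks. The wrist read about 7 N of spring force along the slide, with the gripper closed at 35 N. The window looked half open.

**Cap and bystanders:** The cap stood upright and released. The jar, beaker and stopper looked unmoved by eye; I did not re-measure their positions.

**Disagreements:**
- **Vertical force:** the wrist also showed about 5–6 N upward while holding the paddle, which I didn't expect. It looked harmless, so I left it.
- **Lamp angle:** the views put the lamp's turn between -0.025 and -0.046 rad, and I used about -0.04.

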